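# Prove the bores of four bridge clamps with knob bolts and kit out the good ones

## Robot

A 7-joint arm with a two-finger parallel gripper is mounted at the origin on the work surface. World frame = base frame: x ahead of the robot, y to its left, z up, the work surface at z = 0. Lengths are in m, angles in rad, forces in N, time in s.
With the tool pointing down it reaches from about 0.35 to 0.9 m from the base axis. Payload 7.2 kg.
Tool frame: the origin (TCP) lies on the mounting face of the last link; the fingertips stand 182 mm ahead of it and the grasp point (between the pads) lies 163 mm ahead of it; z points along the fingers, y is the line along which they close (so a half turn about z gives the same grasp; the last joint's range is limited). The gripper opens to 88 mm and grips with 3 to 60 N. Pads are 20 mm wide; open, the fingers measure 115 mm over their backs; the gripper's body (75 mm by 178 mm) begins 61 mm behind the grasp point.
Start: joints at [1.113, 0.411, -0.013, 1.596, 0.006, 1.134, -0.082], TCP at [0.237, -0.578, 0.405] pointing down, gripper open.
Joint ranges: [-2.95, 2.95], [-0.29, 1.99], [-1.47, 1.44], [0.14, 2.54], [-1.03, 4.17], [0.13, 1.85], [-2.86, 2.86]. Speed limits (rad/s): [2.39, 2.39, 3.01, 3.01, 3.14, 3.14, 3.14].

## Interface

Orientations are given as a 3x3 rotation matrix whose columns are the frame's x, y, z axes.
In Python, from station import observe, snapshot, get_calibration, sign_off gives the robot as it stands.
- The arm moves only by the shell command python3 -m handwheel 'ROWS' [OPENING] [FORCE]. ROWS is JSON, a list of rows, each a list of 6 numbers: the shift along the tool's x, y, z in cm, then the turn, a rotation vector about the tool's x, y, z in degrees. In form: [[tx, ty, tz, rx, ry, rz], ...]. A call has 1 to 8 rows; each row is the pose to reach, as a shift and turn from the pose commanded when the call began, along the tool's axes at that moment; what a row does not reach only later rows make up. A row lasts 1/8 s, in which the tool goes at most 62.5 mm and 10.7 degrees, less where a joint would pass 70% of its speed; a pose out of reach is approached as far as the arm can. A call with a gripper value outside its range is refused whole. OPENING is the closure, from 0 (fully open) to 1 (shut), set as the call begins (- or left out, the last holds). The fingers move at their own pace and stop on an object; FORCE is the grip in N (left out, the last holds). Time passes only in rows, so rows that repeat a pose let the fingers close. It gives the time, the measured TCP pose, the force, the opening and the grip force at its end, in the units of the state.
- observe(): the state, without advancing time (a new reading comes with each control period).
- snapshot(name): name is "side" or "top"; returns the picture (480x640x3 uint8, red, green, blue); there is no depth.
- get_calibration(name): a dict with "fx", "fy", "cx", "cy" (pixels), "position" and "rotation" of the camera in the world. Camera axes: x right, y up, looking along -z (the intrinsics and any distortion apply to the point x, -y, -z); pixel columns grow to the right and rows downward; lengths in m; the calibration is good to about 2 mm. A picture is of the moment at which its call begins. get_calibration takes no time and is no camera call.
- sign_off(): hands the job in; it is judged then, once.
The state is a dict: "clock": time; "joint_pos": joint angles; "qvel": joint speeds; "tau": joint torques, N m; "tcp_pos": TCP position; "ee_rot": TCP orientation; "ft_force": force on the tool from outside, world axes, zero at the start; "moment": the same for the moment, N m; "opening": finger opening in m; "grip_force": force on a finger pad.
Only numpy, scipy, OpenCV 4.12 (cv2) and the standard library are available. Lean on these libraries where they do the work, as an engineer would, in place of code of your own. Each camera call takes 0.05 s, during which the arm holds its last target. There are 200 camera calls.

## Task

Two of these four wooden bridge clamps are drilled right through and two have bores that stop part way: try the knob bolts down the bores to find out which is which. Leave a bolt fully home in each clamp that is drilled through and stand those two clamps, with their bolts, on the plywood kit board. Leave the two part-drilled clamps standing empty where they are for redrilling, tip nothing over, and do not disturb the glue bottle, the try square or the offcut.

Things in the scene. Friction and masses are not known exactly. Their poses are not given: they have to be found in the camera images.
- clamp_1: pale wooden bridge clamp, loose, 140 (x) x 46 (y) x 70 mm high, 0.27 kg, on two feet with a 20 mm high arch between. Origin: centre of underside, z up. Bore down its middle (x = y = 0), 20 mm wide at the top. In two of the four (drawn afresh, all alike outside) it goes right through, narrowing to 16 mm from 44 mm down to the arch roof at 50 mm; in the others it stops 36 mm down
- clamp_2: pale wooden bridge clamp, loose, 140 (x) x 46 (y) x 70 mm high, 0.27 kg, on two feet with a 20 mm high arch between. Origin: centre of underside, z up. Bore down its middle (x = y = 0), 20 mm wide at the top. In two of the four (drawn afresh, all alike outside) it goes right through, narrowing to 16 mm from 44 mm down to the arch roof at 50 mm; in the others it stops 36 mm down
- clamp_3: pale wooden bridge clamp, loose, 140 (x) x 46 (y) x 70 mm high, 0.27 kg, on two feet with a 20 mm high arch between. Origin: centre of underside, z up. Bore down its middle (x = y = 0), 20 mm wide at the top. In two of the four (drawn afresh, all alike outside) it goes right through, narrowing to 16 mm from 44 mm down to the arch roof at 50 mm; in the others it stops 36 mm down
- clamp_4: pale wooden bridge clamp, loose, 140 (x) x 46 (y) x 70 mm high, 0.27 kg, on two feet with a 20 mm high arch between. Origin: centre of underside, z up. Bore down its middle (x = y = 0), 20 mm wide at the top. In two of the four (drawn afresh, all alike outside) it goes right through, narrowing to 16 mm from 44 mm down to the arch roof at 50 mm; in the others it stops 36 mm down
- bolt_1: knob bolt, loose, 0.09 kg: orange knob 36 mm across, 20 mm tall, on a 30 mm collar 4 mm thick; steel shank 12 mm thick, 64 mm long, tapered tip. Origin: on its axis, under the collar; z up to the knob, shank to z = -64 mm. Starts upright in the stand, collar on its top. In a through bore the collar goes down onto the clamp's top; in a part-drilled one it stops 28 mm above
- bolt_2: knob bolt, loose, 0.09 kg: orange knob 36 mm across, 20 mm tall, on a 30 mm collar 4 mm thick; steel shank 12 mm thick, 64 mm long, tapered tip. Origin: on its axis, under the collar; z up to the knob, shank to z = -64 mm. Starts upright in the stand, collar on its top. In a through bore the collar goes down onto the clamp's top; in a part-drilled one it stops 28 mm above
- stand: plywood bolt stand, fixed: 64 mm (x) by 170 mm (y), 78 mm high, with two 16 mm upright holes at y = -42 and +42 mm. Origin: centre of its underside, z up
- board: plywood kit board lying flat, fixed: 210 mm (x) by 195 mm (y), 12 mm thick, no rim, blue painted line round its edge. Origin: centre of its underside, z up
- glue: white glue bottle with yellow cap, 54 mm across, 135 mm tall, standing loose; a bystander. Origin: centre of its underside
- square: try square lying flat and loose; a bystander. Dark stock 20 mm (x) by 120 mm (y), 20 mm high, its centre underneath is the origin; steel blade 150 mm long and 40 mm wide runs from it to +x, at y = 20 to 60 mm, 12 mm above the bench
- offcut: loose wood offcut lying flat, 165 mm (x) by 36 mm (y), 24 mm high; a bystander. Origin: centre of its underside
Things that resemble listed ones, but are neither listed nor needed, are in the scene too. Leave any pink or turquoise look-alike of the bolt_1 alone. What is shaped like the clamp_4 but green is not meant.

How it is judged:
At the end, for the whole second after the job is handed in: Both bolts are home (collar within 5 mm of the clamp's top) in two clamps that stand upright (0.1 rad), at rest, on the kit board, their middles at least 10 mm in from its edge; the other two clamps stand upright and empty within 30 mm of where they were (((x of bolt_1 in the frame of clamp_1 between -0.007 and 0.007 m and y of bolt_1 in the frame of clamp_1 between -0.007 and 0.007 m and z of bolt_1 in the frame of clamp_1 between 0.064 and 0.075 m and angle between the z axis of bolt_1 and the z axis of clamp_1, either way round below 0.15 rad and angle between clamp_1's own z axis and vertical below 0.1 rad and x of clamp_1 in the frame of board between -0.095 and 0.095 m and y of clamp_1 in the frame of board between -0.0875 and 0.0875 m and z of clamp_1 in the frame of board between 0.008 and 0.016 m) or (x of bolt_1 in the frame of clamp_2 between -0.007 and 0.007 m and y of bolt_1 in the frame of clamp_2 between -0.007 and 0.007 m and z of bolt_1 in the frame of clamp_2 between 0.064 and 0.075 m and angle between the z axis of bolt_1 and the z axis of clamp_2, either way round below 0.15 rad and angle between clamp_2's own z axis and vertical below 0.1 rad and x of clamp_2 in the frame of board between -0.095 and 0.095 m and y of clamp_2 in the frame of board between -0.0875 and 0.0875 m and z of clamp_2 in the frame of board between 0.008 and 0.016 m) or (x of bolt_1 in the frame of clamp_3 between -0.007 and 0.007 m and y of bolt_1 in the frame of clamp_3 between -0.007 and 0.007 m and z of bolt_1 in the frame of clamp_3 between 0.064 and 0.075 m and angle between the z axis of bolt_1 and the z axis of clamp_3, either way round below 0.15 rad and angle between clamp_3's own z axis and vertical below 0.1 rad and x of clamp_3 in the frame of board between -0.095 and 0.095 m and y of clamp_3 in the frame of board between -0.0875 and 0.0875 m and z of clamp_3 in the frame of board between 0.008 and 0.016 m) or (x of bolt_1 in the frame of clamp_4 between -0.007 and 0.007 m and y of bolt_1 in the frame of clamp_4 between -0.007 and 0.007 m and z of bolt_1 in the frame of clamp_4 between 0.064 and 0.075 m and angle between the z axis of bolt_1 and the z axis of clamp_4, either way round below 0.15 rad and angle between clamp_4's own z axis and vertical below 0.1 rad and x of clamp_4 in the frame of board between -0.095 and 0.095 m and y of clamp_4 in the frame of board between -0.0875 and 0.0875 m and z of clamp_4 in the frame of board between 0.008 and 0.016 m)) and ((x of bolt_2 in the frame of clamp_1 between -0.007 and 0.007 m and y of bolt_2 in the frame of clamp_1 between -0.007 and 0.007 m and z of bolt_2 in the frame of clamp_1 between 0.064 and 0.075 m and angle between the z axis of bolt_2 and the z axis of clamp_1, either way round below 0.15 rad and angle between clamp_1's own z axis and vertical below 0.1 rad and x of clamp_1 in the frame of board between -0.095 and 0.095 m and y of clamp_1 in the frame of board between -0.0875 and 0.0875 m and z of clamp_1 in the frame of board between 0.008 and 0.016 m) or (x of bolt_2 in the frame of clamp_2 between -0.007 and 0.007 m and y of bolt_2 in the frame of clamp_2 between -0.007 and 0.007 m and z of bolt_2 in the frame of clamp_2 between 0.064 and 0.075 m and angle between the z axis of bolt_2 and the z axis of clamp_2, either way round below 0.15 rad and angle between clamp_2's own z axis and vertical below 0.1 rad and x of clamp_2 in the frame of board between -0.095 and 0.095 m and y of clamp_2 in the frame of board between -0.0875 and 0.0875 m and z of clamp_2 in the frame of board between 0.008 and 0.016 m) or (x of bolt_2 in the frame of clamp_3 between -0.007 and 0.007 m and y of bolt_2 in the frame of clamp_3 between -0.007 and 0.007 m and z of bolt_2 in the frame of clamp_3 between 0.064 and 0.075 m and angle between the z axis of bolt_2 and the z axis of clamp_3, either way round below 0.15 rad and angle between clamp_3's own z axis and vertical below 0.1 rad and x of clamp_3 in the frame of board between -0.095 and 0.095 m and y of clamp_3 in the frame of board between -0.0875 and 0.0875 m and z of clamp_3 in the frame of board between 0.008 and 0.016 m) or (x of bolt_2 in the frame of clamp_4 between -0.007 and 0.007 m and y of bolt_2 in the frame of clamp_4 between -0.007 and 0.007 m and z of bolt_2 in the frame of clamp_4 between 0.064 and 0.075 m and angle between the z axis of bolt_2 and the z axis of clamp_4, either way round below 0.15 rad and angle between clamp_4's own z axis and vertical below 0.1 rad and x of clamp_4 in the frame of board between -0.095 and 0.095 m and y of clamp_4 in the frame of board between -0.0875 and 0.0875 m and z of clamp_4 in the frame of board between 0.008 and 0.016 m)) and ((distance of clamp_1 from where it was at the start of the episode below 0.03 m and angle between clamp_1's own z axis and vertical below 0.1 rad) or (x of bolt_1 in the frame of clamp_1 between -0.007 and 0.007 m and y of bolt_1 in the frame of clamp_1 between -0.007 and 0.007 m and z of bolt_1 in the frame of clamp_1 between 0.064 and 0.075 m and angle between the z axis of bolt_1 and the z axis of clamp_1, either way round below 0.15 rad and angle between clamp_1's own z axis and vertical below 0.1 rad and x of clamp_1 in the frame of board between -0.095 and 0.095 m and y of clamp_1 in the frame of board between -0.0875 and 0.0875 m and z of clamp_1 in the frame of board between 0.008 and 0.016 m) or (x of bolt_2 in the frame of clamp_1 between -0.007 and 0.007 m and y of bolt_2 in the frame of clamp_1 between -0.007 and 0.007 m and z of bolt_2 in the frame of clamp_1 between 0.064 and 0.075 m and angle between the z axis of bolt_2 and the z axis of clamp_1, either way round below 0.15 rad and angle between clamp_1's own z axis and vertical below 0.1 rad and x of clamp_1 in the frame of board between -0.095 and 0.095 m and y of clamp_1 in the frame of board between -0.0875 and 0.0875 m and z of clamp_1 in the frame of board between 0.008 and 0.016 m)) and ((distance of clamp_2 from where it was at the start of the episode below 0.03 m and angle between clamp_2's own z axis and vertical below 0.1 rad) or (x of bolt_1 in the frame of clamp_2 between -0.007 and 0.007 m and y of bolt_1 in the frame of clamp_2 between -0.007 and 0.007 m and z of bolt_1 in the frame of clamp_2 between 0.064 and 0.075 m and angle between the z axis of bolt_1 and the z axis of clamp_2, either way round below 0.15 rad and angle between clamp_2's own z axis and vertical below 0.1 rad and x of clamp_2 in the frame of board between -0.095 and 0.095 m and y of clamp_2 in the frame of board between -0.0875 and 0.0875 m and z of clamp_2 in the frame of board between 0.008 and 0.016 m) or (x of bolt_2 in the frame of clamp_2 between -0.007 and 0.007 m and y of bolt_2 in the frame of clamp_2 between -0.007 and 0.007 m and z of bolt_2 in the frame of clamp_2 between 0.064 and 0.075 m and angle between the z axis of bolt_2 and the z axis of clamp_2, either way round below 0.15 rad and angle between clamp_2's own z axis and vertical below 0.1 rad and x of clamp_2 in the frame of board between -0.095 and 0.095 m and y of clamp_2 in the frame of board between -0.0875 and 0.0875 m and z of clamp_2 in the frame of board between 0.008 and 0.016 m)) and ((distance of clamp_3 from where it was at the start of the episode below 0.03 m and angle between clamp_3's own z axis and vertical below 0.1 rad) or (x of bolt_1 in the frame of clamp_3 between -0.007 and 0.007 m and y of bolt_1 in the frame of clamp_3 between -0.007 and 0.007 m and z of bolt_1 in the frame of clamp_3 between 0.064 and 0.075 m and angle between the z axis of bolt_1 and the z axis of clamp_3, either way round below 0.15 rad and angle between clamp_3's own z axis and vertical below 0.1 rad and x of clamp_3 in the frame of board between -0.095 and 0.095 m and y of clamp_3 in the frame of board between -0.0875 and 0.0875 m and z of clamp_3 in the frame of board between 0.008 and 0.016 m) or (x of bolt_2 in the frame of clamp_3 between -0.007 and 0.007 m and y of bolt_2 in the frame of clamp_3 between -0.007 and 0.007 m and z of bolt_2 in the frame of clamp_3 between 0.064 and 0.075 m and angle between the z axis of bolt_2 and the z axis of clamp_3, either way round below 0.15 rad and angle between clamp_3's own z axis and vertical below 0.1 rad and x of clamp_3 in the frame of board between -0.095 and 0.095 m and y of clamp_3 in the frame of board between -0.0875 and 0.0875 m and z of clamp_3 in the frame of board between 0.008 and 0.016 m)) and ((distance of clamp_4 from where it was at the start of the episode below 0.03 m and angle between clamp_4's own z axis and vertical below 0.1 rad) or (x of bolt_1 in the frame of clamp_4 between -0.007 and 0.007 m and y of bolt_1 in the frame of clamp_4 between -0.007 and 0.007 m and z of bolt_1 in the frame of clamp_4 between 0.064 and 0.075 m and angle between the z axis of bolt_1 and the z axis of clamp_4, either way round below 0.15 rad and angle between clamp_4's own z axis and vertical below 0.1 rad and x of clamp_4 in the frame of board between -0.095 and 0.095 m and y of clamp_4 in the frame of board between -0.0875 and 0.0875 m and z of clamp_4 in the frame of board between 0.008 and 0.016 m) or (x of bolt_2 in the frame of clamp_4 between -0.007 and 0.007 m and y of bolt_2 in the frame of clamp_4 between -0.007 and 0.007 m and z of bolt_2 in the frame of clamp_4 between 0.064 and 0.075 m and angle between the z axis of bolt_2 and the z axis of clamp_4, either way round below 0.15 rad and angle between clamp_4's own z axis and vertical below 0.1 rad and x of clamp_4 in the frame of board between -0.095 and 0.095 m and y of clamp_4 in the frame of board between -0.0875 and 0.0875 m and z of clamp_4 in the frame of board between 0.008 and 0.016 m)) and linear speed of each of clamp_1, clamp_2, clamp_3, clamp_4, bolt_1, bolt_2 below 0.02 m/s); the robot touches nothing.
It fails at once if the glue bottle is moved by more than 40 mm or tipped (distance of glue from where it was at the start of the episode above 0.04 m or angle between glue's own z axis and vertical above 0.4 rad).
It fails at once if the try square is moved by more than 40 mm or tipped (distance of square from where it was at the start of the episode above 0.04 m or angle between square's own z axis and vertical above 0.4 rad).
It fails at once if the offcut is moved by more than 40 mm or tipped (distance of offcut from where it was at the start of the episode above 0.04 m or angle between offcut's own z axis and vertical above 0.4 rad).
It fails at once if a clamp is tipped over (angle between any of clamp_1, clamp_2, clamp_3, clamp_4's own z axis and vertical above 0.6 rad).
It also fails if it takes over 72 s, if anything falls off the work surface, if the arm or the gripper's body presses on something with over 40 N, if the wrist force passes 120 N, or if a joint passes its speed limit or range.

## Working session

There is one attempt and no reset: what is moved stays moved. The work goes in short steps, Python scripts to look and compute and a shell command to move; the robot and the scene stay as the last step left them, time stands still between calls to the robot, and variables do not carry over. Pictures are saved under pics/ and viewed, at most 10 in all, crops included, and the job is handed in when it is done.

```bash
ls; mkdir -p pics
python3 - <<'E'
from station import *
import cv2
for n in("side","top"):
    cv2.imwrite(f"pics/{n}0.png",snapshot(n)[:,:,::-1]); print(n,get_calibration(n))
s=observe();print(s)
E
```

```text
pics
side {'fx': 563.8058213541273, 'fy': 563.8058213541273, 'cx': 316.3477106294029, 'cy': 235.60097049663366, 'position': array([ 0.40568849, -0.65563074,  0.95950697]), 'rotation': array([[ 0.98529606,  0.12464045, -0.11686072],
       [-0.17048994,  0.76197199, -0.62476545],
       [ 0.01117354,  0.63550252,  0.77201794]])}
top {'fx': 484.84022015090744, 'fy': 484.84022015090744, 'cx': 323.14519611952323, 'cy': 249.29668726687606, 'position': array([0.36973793, 0.04355669, 1.06298989]), 'rotation': array([[ 0.01489632,  0.98581588, -0.167168  ],
       [-0.99982245,  0.0127561 , -0.01386936],
       [-0.01154022,  0.16734492,  0.98583087]])}
{'clock': 0.1, 'joint_pos': array([ 1.11277994,  0.41183898, -0.01270454,  1.59694589,  0.00560051,
        1.1343077 , -0.08220732]), 'qvel': array([ 0.00061942, -0.00071629,  0.00031519, -0.00106464, -0.00125463,
       -0.00187341, -0.00014682]), 'tau': array([ 5.28902281e-03, -5.89087451e+01,  6.45009410e-01, -2.91707075e+01,
       -5.37304161e-02,  1.45856020e-02,  3.41662451e-05]), 'tcp_pos': array([ 0.23741782, -0.57794601,  0.40388706]), 'ee_rot': array([[ 9.24974949e-01,  3.80027520e-01, -6.53762462e-04],
       [ 3.80028067e-01, -9.24974027e-01,  1.31027875e-03],
       [-1.06771315e-04, -1.46042310e-03, -9.99998928e-01]]), 'ft_force': array([-1.22451371, -0.43681505, -0.12626228]), 'moment': array([0.0262269 , 0.05958662, 0.01527325]), 'grip_force': 0.0, 'opening': 0.08796692841334515}
```

View pics/side0.png

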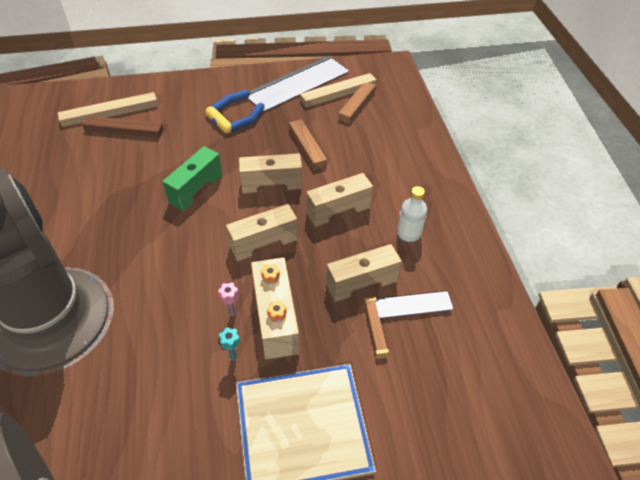

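View pics/top0.png

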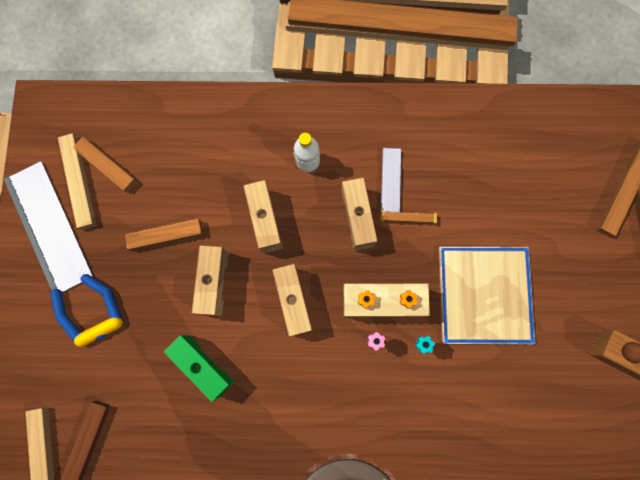

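The top view (bore px: A 359,211; B 262,213; C 207,279; D 292,299; bolts 367,299 and 409,299; board about 487,295) and the side view (A 364,263; B 340,188; C 270,162; D 262,222; bolts 270,272 and 277,310) show the same layout. The glue is at about 306,150 in the top view and the square is beside A.

```bash
cat > h.py <<'E'
import numpy as np, cv2
from station import *
def ray(n,u,v):
    c=get_calibration(n); d=np.array([(u-c['cx'])/c['fx'],-(v-c['cy'])/c['fy'],-1.])
    return np.array(c['position']),c['rotation']@d
def plane(n,u,v,z):
    p,d=ray(n,u,v); return p+d*(z-p[2])/d[2]
def tri(a,b):
    (p,d),(q,e)=ray('top',*a),ray('side',*b)
    s=np.linalg.lstsq(np.c_[d,-e],q-p,rcond=None)[0]
    x,y=p+d*s[0],q+e*s[1]; return (x+y)/2,np.linalg.norm(x-y)
def blob(mask,u,v,r):
    "centroid and area of the mask component nearest (u,v) within a window"
    m=np.zeros_like(mask,np.uint8); m[v-r:v+r+1,u-r:u+r+1]=mask[v-r:v+r+1,u-r:u+r+1]
    n,_,st,ce=cv2.connectedComponentsWithStats(m)
    ok=[i for i in range(1,n) if st[i,4]>=6]
    i=min(ok,key=lambda i:np.hypot(*(ce[i]-(u,v)))); return ce[i],st[i,4]
def hsv(im): return cv2.cvtColor(im,cv2.COLOR_RGB2HSV)
def dark(im,u,v,r=8):
    g=cv2.cvtColor(im,cv2.COLOR_RGB2GRAY); w=g[v-r:v+r+1,u-r:u+r+1]
    t=(int(w.min())+int(np.median(w)))/2
    return blob((g<t).astype(np.uint8),u,v,r)
def rect(n,cnt,z):
    P=np.array([plane(n,*p,z)[:2] for p in cnt.reshape(-1,2)],np.float32)
    (c,s,a)=cv2.minAreaRect(P); 
    if s[0]<s[1]: s=s[::-1]; a+=90
    return np.round(c,4),np.round(s,4),round((a+90)%180-90,1)   # angle of long side from world x
def go(x,y,z,yaw=None):
    "grasp-point target -> shift (cm) and z turn (deg) in tool axes; yaw = closing axis angle from world x"
    s=observe(); R=s['ee_rot']; g=s['tcp_pos']+R@[0,0,.163]
    t=R.T@(np.array([x,y,z])-g)*100
    w=0
    if yaw is not None:
        a=R.T@[np.cos(np.radians(yaw)),np.sin(np.radians(yaw)),0]; w=np.degrees(np.arctan2(-a[0],a[1])); w=(w+90)%180-90
    return np.round(t,2),round(w,1)
E
cat > m.py <<'E'
from h import *
T,S=snapshot('top'),snapshot('side')
pts=dict(A=((359,211),(364,263)),B=((262,213),(340,188)),C=((207,279),(270,162)),D=((292,299),(262,222)),b1=((367,299),(270,272)),b2=((409,299),(277,310)))
H=hsv(T); pale=cv2.inRange(H,(10,40,150),(32,160,255)); pale=cv2.morphologyEx(pale,cv2.MORPH_OPEN,np.ones((3,3)))
cs,_=cv2.findContours(pale,cv2.RETR_EXTERNAL,cv2.CHAIN_APPROX_NONE)
for k,(a,b) in pts.items():
    r=8 if k[0]!='b' else 6
    (pa,na),(pb,nb)=dark(T,*a,r),dark(S,*b,r); X,e=tri(pa,pb); print(k,X.round(4),'gap',round(e,4),'px',pa.round(1),na,pb.round(1),nb)
    c=min(cs,key=lambda c:-cv2.pointPolygonTest(c,a,True)); print('   rect',rect('top',c,.078 if k[0]=='b' else .07))
bl=cv2.inRange(H,(100,90,80),(125,255,255)); bl[:,:430]=0
c=max(cv2.findContours(bl,cv2.RETR_EXTERNAL,cv2.CHAIN_APPROX_NONE)[0],key=cv2.contourArea); print('board',rect('top',c,.012))
Hs=hsv(S)
o=cv2.inRange(Hs,(100,90,80),(125,255,255)); o[:350]=0
c2=max(cv2.findContours(o,cv2.RETR_EXTERNAL,cv2.CHAIN_APPROX_NONE)[0],key=cv2.contourArea)
# board's near corners in both views (top right/left of the side view = top-left ones)
q=c.reshape(-1,2);q2=c2.reshape(-1,2)
print('corner heights',tri(q[np.argmin(q[:,0]+q[:,1])],q2[np.argmax(q2[:,0]-2*q2[:,1])]),tri(q[np.argmin(q[:,0]-q[:,1])],q2[np.argmin(q2[:,0]+2*q2[:,1])]))
y=cv2.inRange(H,(22,150,150),(34,255,255)); y2=cv2.inRange(Hs,(22,150,150),(34,255,255))
print('glue cap',tri(blob(y,306,139,12)[0],blob(y2,418,192,12)[0]))
print(observe()['tcp_pos'])
for n,t in(('b1',0),):pass
E
python3 m.py
```

```text
A [ 0.6216 -0.0161  0.0669] gap 0.0003 px [358.6 210.9] 60 [363.7 262.5] 63
   rect (array([ 0.6225, -0.0163]), array([0.1424, 0.0494]), 11.8)
B [0.6138 0.1899 0.0678] gap 0.0002 px [261.  213.3] 67 [339.4 188.6] 43
   rect (array([0.614 , 0.1898]), array([0.1419, 0.0488]), 15.2)
C [0.4727 0.2976 0.0691] gap 0.0001 px [206.4 279.2] 79 [269.9 161.9] 42
   rect (array([0.4728, 0.2975]), array([0.1421, 0.0481]), -3.0)
D [0.4338 0.1222 0.0676] gap 0.0008 px [290.8 299.1] 72 [261.2 221.6] 55
   rect (array([0.4339, 0.1216]), array([0.1417, 0.0485]), 15.8)
b1 [ 0.435  -0.0297  0.1017] gap 0.0006 px [366.3 298.5] 30 [269.6 270.1] 25
   rect (array([ 0.4366, -0.0707]), array([0.1727, 0.0646]), -89.2)
b2 [ 0.4364 -0.1134  0.1011] gap 0.0006 px [408.7 298.4] 29 [275.9 307.7] 29
   rect (array([ 0.4366, -0.0707]), array([0.1727, 0.0646]), -89.2)
board (array([ 0.4536, -0.2957]), array([0.2045, 0.1907]), 0.5)
corner heights (array([ 0.55423933, -0.20034602,  0.01109835]), np.float64(0.00020476037625159307)) (array([ 0.35301864, -0.20322083,  0.01245823]), np.float64(0.002751271975403635))
glue cap (array([0.75965472, 0.09835646, 0.114233  ]), np.float64(0.005656464442836611))
[ 0.23744552 -0.57800798  0.40414898]
```

```bash
python3 -c "
from h import *
print(go(.4357,-.0292,.20,90))"
```

```text
(array([ 39.19, -43.21,   4.15]), np.float64(22.3))
```

```bash
python3 -m handwheel '[[39.2,-43.2,3,0,0,22.3],[39.2,-43.2,3,0,0,22.3],[39.2,-43.2,3,0,0,22.3],[39.2,-43.2,3,0,0,22.3],[39.2,-43.2,3,0,0,22.3],[39.2,-43.2,3,0,0,22.3],[39.2,-43.2,3,0,0,22.3],[39.2,-43.2,3,0,0,22.3]]' 0.35 15; python3 -c "
from h import *
print(go(.4357,-.0292,.10,90))"
```

```text
clock: 1.2
tcp_pos: [0.4076, -0.1068, 0.3792]
ee_rot: [[1.0, 0.0, 0.001], [0.0, -1.0, -0.0], [0.001, 0.0, -1.0]]
ft_force: [1.3, -0.1, -0.3]
opening: 0.057
grip_force: 0.0
(array([ 2.79, -7.77, 11.62]), np.float64(0.0))
```

```bash
python3 -m handwheel '[[2.8,-7.8,5,0,0,0],[2.8,-7.8,5,0,0,0],[2.8,-7.8,5,0,0,0],[2.8,-7.8,5,0,0,0]]'; python3 -c "
from h import *
print(go(.4357,-.0292,.10,90))"
```

```text
clock: 1.7
tcp_pos: [0.4352, -0.0314, 0.3292]
ee_rot: [[1.0, 0.0, -0.0], [0.0, -1.0, -0.0], [-0.0, 0.0, -1.0]]
ft_force: [0.0, -1.1, -0.2]
opening: 0.0571
grip_force: 0.0
(array([ 0.06, -0.23,  6.62]), np.float64(0.0))
```

```bash
python3 -m handwheel '[[0.05,-0.1,3.5,0,0,0],[0.05,-0.1,6.6,0,0,0],[0.05,-0.1,6.6,0,0,0],[0.05,-0.1,6.6,0,0,0]]'; python3 -c "
from h import *
print(go(.4357,-.0292,.10,90))"
```

```text
clock: 2.2
tcp_pos: [0.4358, -0.0306, 0.2637]
ee_rot: [[1.0, -0.001, 0.001], [-0.001, -1.0, -0.0], [0.001, 0.0, -1.0]]
ft_force: [-0.6, -0.1, 0.8]
opening: 0.0569
grip_force: 0.0
(array([-0.02, -0.14,  0.07]), np.float64(-0.1))
```

```bash
python3 -m handwheel '[[0,-0.14,0.05,0,0,0],[0,-0.14,0.05,0,0,0],[0,-0.14,0.05,0,0,0],[0,-0.14,0.05,0,0,0],[0,-0.14,-4,0,0,0],[0,-0.14,-8,0,0,0],[0,-0.14,-8,0,0,0]]' 1 15; python3 -c "
from h import *
print(go(.4338,.1219,.182,90))"
```

```text
clock: 3.08
tcp_pos: [0.4366, -0.0281, 0.3454]
ee_rot: [[1.0, 0.0, 0.005], [0.0, -1.0, -0.001], [0.005, 0.001, -1.0]]
ft_force: [-0.6, -0.9, -1.6]
opening: 0.0354
grip_force: 15.0
(array([ -0.36, -15.01,   0.03]), np.float64(0.0))
```

```bash
python3 -m handwheel '[[-0.3,-6,0,0,0,0],[-0.3,-12,0,0,0,0],[-0.3,-15,0,0,0,0],[-0.3,-15,0,0,0,0],[-0.3,-15,0,0,0,0]]'
python3 - <<'E'
from h import *
s=observe()
print(go(.4338,.1219,.092,90),s['ee_rot'].round(4),s['opening'])
cv2.imwrite('pics/a.png',cv2.resize(np.hstack([snapshot('side')[100:340,160:400],snapshot('top')[180:420,180:420]])[:,:,::-1],(800,400)))
E
```

```text
clock: 3.7
tcp_pos: [0.4324, 0.121, 0.3421]
ee_rot: [[1.0, 0.0, -0.002], [0.0, -1.0, -0.001], [-0.002, 0.001, -1.0]]
ft_force: [1.0, -0.2, -1.3]
opening: 0.0354
grip_force: 15.0
(array([ 0.18, -0.11,  8.71]), np.float64(0.0)) [[ 1.0e+00  4.0e-04 -1.6e-03]
 [ 4.0e-04 -1.0e+00 -8.0e-04]
 [-1.6e-03  8.0e-04 -1.0e+00]] 0.03535625399374694
```

View pics/a.png

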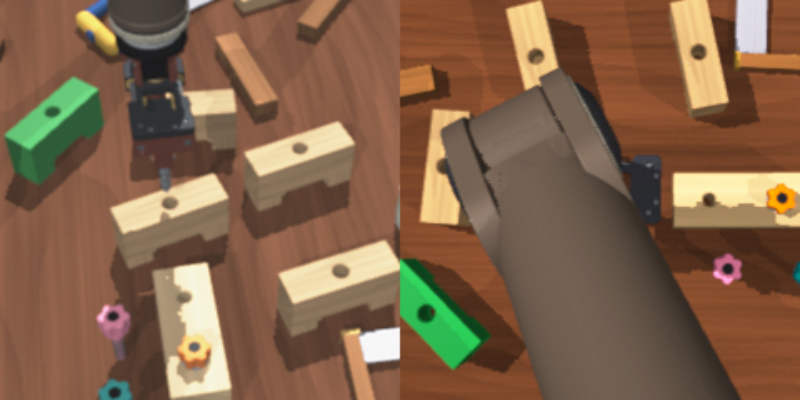

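```bash
python3 -m handwheel '[[0.15,-0.08,2,0,0,0],[0.15,-0.08,3.5,0,0,0],[0.15,-0.08,5,0,0,0],[0.15,-0.08,5,0,0,0]]';python3 -m handwheel '[[0,0,0.8,0,0,0],[0,0,1.4,0,0,0],[0,0,1.4,0,0,0],[0,0,1.4,0,0,0]]'; python3 -c "
from h import *
print(go(.4338,.1219,.092,90))"
```

```text
clock: 4.3
tcp_pos: [0.4338, 0.1221, 0.2918]
ee_rot: [[1.0, 0.0, -0.002], [0.0, -1.0, -0.001], [-0.002, 0.001, -1.0]]
ft_force: [0.3, 0.1, -0.8]
opening: 0.0354
grip_force: 15.0
clock: 4.8
tcp_pos: [0.4353, 0.1231, 0.2803]
ee_rot: [[1.0, 0.001, 0.004], [0.001, -1.0, 0.001], [0.004, -0.001, -1.0]]
ft_force: [1.0, -1.0, 10.6]
opening: 0.0359
grip_force: 15.0
(array([-0.23,  0.14,  2.53]), np.float64(0.0))
```

```bash
python3 -m handwheel '[[0,0,-4,0,0,0],[0,0,-6.3,0,0,0],[5.5,-2,-6.3,0,0,0],[11,-4,-6.3,0,0,0],[16,-6,-6.3,0,0,0],[18,-6.8,-6.3,0,0,0],[18,-6.8,-6.3,0,0,0],[18,-6.8,-6.3,0,0,0]]'; python3 -c "
from h import *
print(go(.6139,.1899,.092,90),observe()['ee_rot'].round(4))"
```

```text
clock: 5.8
tcp_pos: [0.6134, 0.1904, 0.3416]
ee_rot: [[1.0, 0.001, -0.001], [0.001, -1.0, -0.001], [-0.001, 0.001, -1.0]]
ft_force: [0.9, -0.1, -0.6]
opening: 0.0356
grip_force: 15.0
(array([0.08, 0.04, 8.66]), np.float64(0.0)) [[ 1.e+00  7.e-04 -1.e-03]
 [ 7.e-04 -1.e+00 -5.e-04]
 [-1.e-03  5.e-04 -1.e+00]]
```

```bash
python3 -m handwheel '[[0.05,0,2,0,0,0],[0.05,0,3.5,0,0,0],[0.05,0,5,0,0,0],[0.05,0,5,0,0,0]]';python3 -m handwheel '[[0,0,0.8,0,0,0],[0,0,1.6,0,0,0],[0,0,1.6,0,0,0],[0,0,1.6,0,0,0]]'; python3 -c "
from h import *
print(go(.6139,.1899,.092,90))"
```

```text
clock: 6.3
tcp_pos: [0.6141, 0.1903, 0.29]
ee_rot: [[1.0, 0.001, -0.003], [0.001, -1.0, -0.001], [-0.003, 0.001, -1.0]]
ft_force: [0.5, 0.7, -0.6]
opening: 0.0362
grip_force: 15.0
clock: 6.8
tcp_pos: [0.6158, 0.191, 0.278]
ee_rot: [[1.0, 0.0, 0.005], [0.0, -1.0, 0.001], [0.005, -0.001, -1.0]]
ft_force: [0.8, -0.5, 7.5]
opening: 0.0354
grip_force: 15.0
(array([-0.27,  0.14,  2.3 ]), np.float64(0.0))
```

```bash
python3 -m handwheel '[[0,0,-4,0,0,0],[0,0,-6.5,0,0,0],[-5,-3.7,-6.5,0,0,0],[-10,-7.5,-6.5,0,0,0],[-14.1,-10.6,-6.5,0,0,0],[-14.1,-10.6,-6.5,0,0,0],[-14.1,-10.6,-6.5,0,0,0]]'; python3 -c "
from h import *
print(go(.4727,.2976,.092,90),observe()['ee_rot'].round(4))"
```

```text
clock: 7.68
tcp_pos: [0.4741, 0.2962, 0.3411]
ee_rot: [[1.0, 0.001, 0.001], [0.001, -1.0, -0.0], [0.001, 0.0, -1.0]]
ft_force: [0.2, -0.6, -0.2]
opening: 0.0358
grip_force: 15.0
(array([-0.17, -0.14,  8.61]), np.float64(0.0)) [[ 1.0e+00  5.0e-04  1.1e-03]
 [ 5.0e-04 -1.0e+00 -3.0e-04]
 [ 1.1e-03  3.0e-04 -1.0e+00]]
```

```bash
python3 -m handwheel '[[-0.12,-0.1,2,0,0,0],[-0.12,-0.1,3.5,0,0,0],[-0.12,-0.1,5,0,0,0],[-0.12,-0.1,5,0,0,0]]';python3 -m handwheel '[[0,0,0.8,0,0,0],[0,0,1.6,0,0,0],[0,0,1.6,0,0,0],[0,0,1.6,0,0,0]]'; python3 -c "
from h import *
print(go(.4727,.2976,.092,90))"
```

```text
clock: 8.18
tcp_pos: [0.4726, 0.2969, 0.2895]
ee_rot: [[1.0, -0.0, -0.002], [-0.0, -1.0, -0.001], [-0.002, 0.001, -1.0]]
ft_force: [0.8, -0.8, -0.6]
opening: 0.0356
grip_force: 15.0
clock: 8.68
tcp_pos: [0.4724, 0.2976, 0.2751]
ee_rot: [[1.0, 0.001, 0.0], [0.001, -1.0, 0.0], [0.0, -0.0, -1.0]]
ft_force: [-1.3, 0.4, -1.5]
opening: 0.0358
grip_force: 15.0
(array([0.03, 0.01, 2.01]), np.float64(0.0))
```

```bash
python3 -m handwheel '[[0.03,0,0.7,0,0,0],[0.03,0,1.4,0,0,0],[0.03,0,1.9,0,0,0],[0.03,0,1.9,0,0,0]]';python3 -c "
from h import *
print(go(.4727,.2976,.092,90))"
```

```text
clock: 9.18
tcp_pos: [0.4726, 0.2974, 0.2553]
ee_rot: [[1.0, 0.001, -0.001], [0.001, -1.0, -0.0], [-0.001, 0.0, -1.0]]
ft_force: [1.5, 0.8, -1.9]
opening: 0.0359
grip_force: 15.0
(array([ 0.02, -0.03,  0.03]), np.float64(0.0))
```

```bash
python3 -m handwheel '[[0,0,0,0,0,0],[0,0,0,0,0,0],[0,0,0,0,0,0],[0,0,0,0,0,0]]' 0; python3 -c "
from h import *
print(go(.4727,.2976,.05,87))"
```

```text
clock: 9.68
tcp_pos: [0.4726, 0.2976, 0.2561]
ee_rot: [[1.0, 0.001, 0.0], [0.001, -1.0, 0.0], [0.0, -0.0, -1.0]]
ft_force: [-0.5, -0.0, 0.3]
opening: 0.0721
grip_force: 0.0
(array([ 0.01, -0.  ,  4.31]), np.float64(3.0))
```

```bash
python3 -m handwheel '[[0,0,2,0,0,3],[0,0,4.3,0,0,3],[0,0,4.3,0,0,3],[0,0,4.3,0,0,3]]' 0; python3 -m handwheel '[[0,0,0,0,0,0],[0,0,0,0,0,0],[0,0,0,0,0,0],[0,0,0,0,0,0],[0,0,-2,0,0,0],[0,0,-6,0,0,0],[0,0,-12,0,0,0],[0,0,-12,0,0,0]]' 1 35; python3 -c "
from h import *
print(go(.4536,-.345,.18,90))"
```

```text
clock: 10.18
tcp_pos: [0.4728, 0.2978, 0.2136]
ee_rot: [[0.999, -0.052, 0.0], [-0.052, -0.999, 0.0], [0.0, -0.0, -1.0]]
ft_force: [-0.0, 0.5, -0.9]
opening: 0.0879
grip_force: 0.0
clock: 11.18
tcp_pos: [0.4735, 0.2985, 0.337]
ee_rot: [[0.999, -0.052, 0.006], [-0.052, -0.999, 0.004], [0.006, -0.004, -1.0]]
ft_force: [0.5, -0.8, -5.1]
opening: 0.0461
grip_force: 35.0
(array([ 1.26, 64.43, -0.86]), np.float64(-3.0))
```

```bash
python3 -m handwheel '[[0.3,5,-2,0,0,-3],[0.3,11,-2,0,0,-3],[0.5,17,-2,0,0,-3],[0.6,23,-2,0,0,-3],[0.7,29,-2,0,0,-3],[0.8,35,-2,0,0,-3],[0.9,41,-2,0,0,-3],[1,47,-2,0,0,-3]]' ;  python3 -c "
from h import *
print(go(.4536,-.345,.18,90))"
```

```text
clock: 12.18
tcp_pos: [0.4573, -0.1742, 0.3515]
ee_rot: [[1.0, 0.001, -0.002], [0.001, -1.0, 0.001], [-0.002, -0.001, -1.0]]
ft_force: [0.9, -0.0, -4.8]
opening: 0.0456
grip_force: 35.0
(array([-0.34, 17.09,  0.84]), np.float64(0.0))
```

```bash
python3 -m handwheel '[[-0.3,6,0,0,0,0],[-0.3,12,0,0,0,0],[-0.3,17,0,0,0,0],[-0.3,17,5,0,0,0],[-0.3,17,9.5,0,0,0],[-0.3,17,11.5,0,0,0],[-0.3,17,11.5,0,0,0]]' ;  python3 -c "
from h import *
print(go(.4536,-.345,.0626,90),observe()['ee_rot'].round(4))"
```

```text
clock: 13.05
tcp_pos: [0.4543, -0.3416, 0.2349]
ee_rot: [[1.0, 0.001, -0.005], [0.001, -1.0, 0.003], [-0.005, -0.003, -1.0]]
ft_force: [0.1, 0.5, -4.3]
opening: 0.0458
grip_force: 35.0
(array([0.01, 0.39, 0.93]), np.float64(0.0)) [[ 1.0e+00  8.0e-04 -4.6e-03]
 [ 8.0e-04 -1.0e+00  3.0e-03]
 [-4.6e-03 -3.0e-03 -1.0e+00]]
```

```bash
python3 -m handwheel '[[0,0.1,0.5,0,0,0],[0,0.1,0.9,0,0,0],[0,0.1,0.9,0,0,0]]';  python3 -m handwheel '[[0,0,0,0,0,0],[0,0,0,0,0,0],[0,0,0,0,0,0],[0,0,-3,0,0,0],[0,0,-8,0,0,0],[0,0,-13,0,0,0],[0,0,-13,0,0,0]]' 0; python3 -c "
from h import *
print(go(.4367,-.113,.10,90))"
```

```text
clock: 13.42
tcp_pos: [0.4554, -0.3431, 0.2321]
ee_rot: [[1.0, 0.0, 0.0], [0.0, -1.0, -0.001], [0.0, 0.001, -1.0]]
ft_force: [-8.6, 6.2, 26.5]
opening: 0.0459
grip_force: 35.0
clock: 14.3
tcp_pos: [0.4564, -0.3439, 0.363]
ee_rot: [[1.0, 0.0, 0.006], [0.0, -1.0, -0.004], [0.006, 0.004, -1.0]]
ft_force: [-0.1, -0.2, -0.4]
opening: 0.0877
grip_force: 0.0
(array([ -2.12, -23.21,   9.89]), np.float64(0.0))
```

```bash
python3 -m handwheel '[[-2,-6,0,0,0,0],[-2,-12,0,0,0,0],[-2,-18,0,0,0,0],[-2,-23.1,0,0,0,0],[-2,-23.1,3,0,0,0],[-2,-23.1,3,0,0,0]]' 0.35 15
python3 - <<'E'
from h import *
print(go(.4367,-.113,.10,90))
T,S=snapshot('top'),snapshot('side')
cv2.imwrite('pics/b.png',cv2.resize(np.hstack([S[280:480,180:420],T[220:420,420:600]])[:,:,::-1],(800,381)))
E
```

```text
clock: 15.05
tcp_pos: [0.4343, -0.1119, 0.327]
ee_rot: [[1.0, 0.002, -0.005], [0.002, -1.0, 0.001], [-0.005, -0.001, -1.0]]
ft_force: [0.4, -0.9, -0.3]
opening: 0.0571
grip_force: 0.0
(array([0.34, 0.14, 6.4 ]), np.float64(0.1))
```

View pics/b.png

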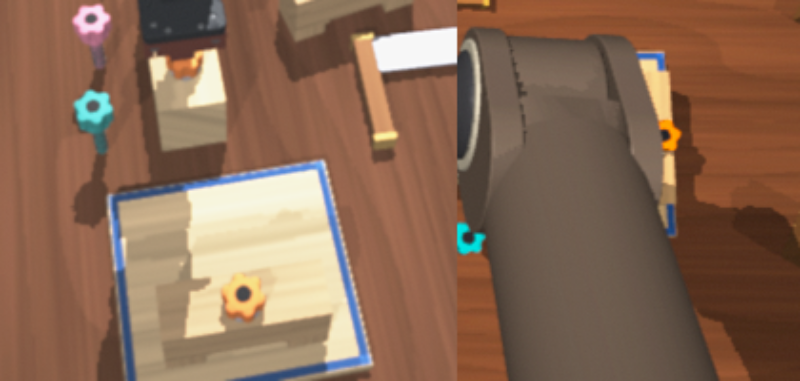

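The side view shows clamp C standing on the board with its knob on top, at side px (308,435). The top view is blocked by the arm, so I'll check the seating later. Next is bolt 2.

```bash
python3 -m handwheel '[[0.2,0.1,3.5,0,0,0],[0.2,0.1,6.3,0,0,0],[0.2,0.1,6.3,0,0,0],[0.2,0.1,6.3,0,0,0]]'; python3 -c "
from h import *
print(go(.4367,-.113,.10,90))"
```

```text
clock: 15.65
tcp_pos: [0.4378, -0.1138, 0.2671]
ee_rot: [[1.0, -0.0, 0.001], [-0.0, -1.0, -0.0], [0.001, 0.0, -1.0]]
ft_force: [0.3, 0.4, 0.4]
opening: 0.0573
grip_force: 0.0
(array([-0.13, -0.09,  0.41]), np.float64(-0.0))
```

```bash
python3 -m handwheel '[[-0.1,-0.06,0.4,0,0,0],[-0.1,-0.06,0.4,0,0,0]]'; python3 -m handwheel '[[0,0,0,0,0,0],[0,0,0,0,0,0],[0,0,0,0,0,0],[0,0,0,0,0,0],[0,0,-4,0,0,0],[0,0,-8,0,0,0],[0,0,-8,0,0,0]]' 1 15; python3 -c "
from h import *
print(go(.6219,-.0162,.182,90))"
```

```text
clock: 15.9
tcp_pos: [0.4363, -0.1128, 0.2625]
ee_rot: [[1.0, 0.0, 0.001], [0.0, -1.0, -0.0], [0.001, 0.0, -1.0]]
ft_force: [-0.1, -0.5, 0.1]
opening: 0.057
grip_force: 0.0
clock: 16.77
tcp_pos: [0.4371, -0.1128, 0.3444]
ee_rot: [[1.0, 0.0, 0.005], [0.0, -1.0, -0.001], [0.005, 0.001, -1.0]]
ft_force: [-0.6, 0.2, -0.8]
opening: 0.0356
grip_force: 15.0
(array([18.4 , -9.67,  0.02]), np.float64(0.0))
```

```bash
python3 -m handwheel '[[5,-2.6,0,0,0,0],[10,-5.2,0,0,0,0],[15,-7.8,0,0,0,0],[18.5,-9.6,0,0,0,0],[18.5,-9.6,0,0,0,0],[18.5,-9.6,0,0,0,0],[18.5,-9.6,0,0,0,0]]'; python3 -c "
from h import *
print(go(.6219,-.0162,.092,90))"
```

```text
clock: 17.65
tcp_pos: [0.6203, -0.0176, 0.3416]
ee_rot: [[1.0, -0.001, -0.001], [-0.001, -1.0, -0.001], [-0.001, 0.001, -1.0]]
ft_force: [0.4, -1.0, -0.5]
opening: 0.0355
grip_force: 15.0
(array([ 0.18, -0.16,  8.66]), np.float64(-0.0))
```

```bash
python3 -m handwheel '[[0.16,-0.12,2,0,0,0],[0.16,-0.12,3.5,0,0,0],[0.16,-0.12,5,0,0,0],[0.16,-0.12,5,0,0,0]]';python3 -m handwheel '[[0,0,0.8,0,0,0],[0,0,1.6,0,0,0],[0,0,1.6,0,0,0]]'
python3 - <<'E'
from h import *
print(go(.6219,-.0162,.092,90))
T,S=snapshot('top'),snapshot('side')
def knob(I,u,v,r):
    return blob((cv2.inRange(hsv(I),(8,150,150),(22,255,255))>0).astype(np.uint8),u,v,r)
a,na=knob(T,530,290,25); b,nb=knob(S,308,435,20); print(a,na,b,nb)
d1,d2=dark(T,*a.round().astype(int),6),dark(S,308,434,6); print(d1,d2,tri(d1[0],d2[0]))
E
```

```text
clock: 18.15
tcp_pos: [0.6222, -0.0156, 0.29]
ee_rot: [[1.0, 0.001, -0.003], [0.001, -1.0, -0.0], [-0.003, 0.0, -1.0]]
ft_force: [-0.1, -0.8, -0.7]
opening: 0.0359
grip_force: 15.0
clock: 18.52
tcp_pos: [0.6226, -0.0154, 0.2753]
ee_rot: [[1.0, 0.001, -0.001], [0.001, -1.0, -0.0], [-0.001, 0.0, -1.0]]
ft_force: [0.3, -0.4, -0.4]
opening: 0.0359
grip_force: 15.0
(array([-0.05,  0.08,  2.03]), np.float64(0.0))
[527.91011236 290.52808989] 178 [307.37654321 435.91358025] 324
(array([528.34375, 290.46875]), np.int32(32)) (array([307.38888889, 433.61111111]), np.int32(54)) (array([ 0.4550555 , -0.34713717,  0.1062467 ]), np.float64(0.0002733543238364571))
```

C's bolt is home: its knob top measures z = 0.106, as expected. A is drilled through as well.

```bash
python3 -m handwheel '[[-0.03,0.06,0.7,0,0,0],[-0.03,0.06,1.4,0,0,0],[-0.03,0.06,2.0,0,0,0],[-0.03,0.06,2.0,0,0,0]]';python3 -m handwheel '[[0,0,0,0,0,0],[0,0,0,0,0,0],[0,0,0,0,0,0],[0,0,0,0,0,0]]' 0; python3 -c "
from h import *
print(go(.6219,-.0162,.05,101.8))"
```

```text
clock: 19.12
tcp_pos: [0.6223, -0.016, 0.2552]
ee_rot: [[1.0, 0.001, -0.001], [0.001, -1.0, 0.0], [-0.001, -0.0, -1.0]]
ft_force: [0.3, 0.3, -1.2]
opening: 0.0357
grip_force: 15.0
clock: 19.62
tcp_pos: [0.6226, -0.016, 0.2562]
ee_rot: [[1.0, 0.001, 0.0], [0.001, -1.0, -0.0], [0.0, 0.0, -1.0]]
ft_force: [-0.4, 0.4, 0.6]
opening: 0.0723
grip_force: 0.0
(array([-0.08,  0.02,  4.32]), np.float64(-11.8))
```

```bash
python3 -m handwheel '[[0,0,0,0,0,-7],[0,0,0.5,0,0,-11.8],[0,0,2.5,0,0,-11.8],[0,0,4.3,0,0,-11.8],[0,0,4.3,0,0,-11.8]]' 0; python3 -m handwheel '[[0,0,0,0,0,0],[0,0,0,0,0,0],[0,0,0,0,0,0],[0,0,0,0,0,0],[0,0,-2,0,0,0],[0,0,-6,0,0,0],[0,0,-12,0,0,0],[0,0,-14,0,0,0]]' 1 35; python3 -c "
from h import *
print(go(.4536,-.243,.20,90))"
```

```text
clock: 20.25
tcp_pos: [0.6216, -0.016, 0.2105]
ee_rot: [[0.979, 0.204, -0.004], [0.204, -0.979, -0.0], [-0.004, -0.001, -1.0]]
ft_force: [-0.1, 0.2, -0.8]
opening: 0.0876
grip_force: 0.0
clock: 21.25
tcp_pos: [0.6231, -0.0157, 0.3582]
ee_rot: [[0.979, 0.205, 0.006], [0.205, -0.979, 0.0], [0.006, 0.001, -1.0]]
ft_force: [0.8, -0.0, -4.3]
opening: 0.0457
grip_force: 35.0
(array([-21.34,  18.76,  -0.59]), np.float64(11.8))
```

```bash
python3 -m handwheel '[[-4,3.5,0,0,0,6],[-8,7,0,0,0,11.8],[-12,10.5,0,0,0,11.8],[-16,14,0,0,0,11.8],[-20,17.5,0,0,0,11.8],[-21.3,18.7,0,0,0,11.8],[-21.3,18.7,0,0,0,11.8]]'; python3 -c "
from h import *
print(go(.4536,-.243,.064,90),observe()['ee_rot'].round(4))"
```

```text
clock: 22.12
tcp_pos: [0.4519, -0.2434, 0.3537]
ee_rot: [[1.0, -0.002, 0.001], [-0.002, -1.0, -0.0], [0.001, 0.0, -1.0]]
ft_force: [1.2, 0.3, -3.7]
opening: 0.0461
grip_force: 35.0
(array([ 0.15, -0.05, 12.67]), np.float64(-0.1)) [[ 1.0e+00 -1.8e-03  6.0e-04]
 [-1.8e-03 -1.0e+00 -4.0e-04]
 [ 6.0e-04  4.0e-04 -1.0e+00]]
```

```bash
python3 -m handwheel '[[0.1,0,5,0,0,0],[0.1,0,10,0,0,0],[0.1,0,11.5,0,0,0],[0.1,0,11.9,0,0,0],[0.1,0,11.9,0,0,0],[0.1,0,11.9,0,0,0]]'; python3 -m handwheel '[[0,0,0.3,0,0,0],[0,0,0.6,0,0,0],[0,0,0.6,0,0,0]]'
```

```text
clock: 22.88
tcp_pos: [0.4541, -0.2429, 0.2355]
ee_rot: [[1.0, 0.001, 0.002], [0.001, -1.0, -0.001], [0.002, 0.001, -1.0]]
ft_force: [0.3, -0.1, -2.6]
opening: 0.0456
grip_force: 35.0
clock: 23.25
tcp_pos: [0.4543, -0.2428, 0.232]
ee_rot: [[1.0, 0.0, 0.003], [0.0, -1.0, -0.002], [0.003, 0.002, -1.0]]
ft_force: [-9.3, 4.8, 37.0]
opening: 0.0459
grip_force: 35.0
```

```bash
python3 -m handwheel '[[0,0,0,0,0,0],[0,0,0,0,0,0],[0,0,0,0,0,0],[0,0,0,0,0,0],[0,0,-4,0,0,0],[0,0,-10,0,0,0],[0,0,-14,0,0,0],[0,0,-17,0,0,0]]' 0; python3 -m handwheel '[[0,6,0,0,0,0],[-4,12,0,0,0,0],[-8,18,0,0,0,0],[-13,24,0,0,0,0],[-18,29,0,0,0,0],[-20,33,0,0,0,0],[-20,36,0,0,0,0],[-20,36,0,0,0,0]]'
python3 - <<'E'
from h import *
T,S=snapshot('top'),snapshot('side')
cv2.imwrite('pics/c.png',cv2.resize(S,(640,480))[:,:,::-1]); cv2.imwrite('pics/d.png',T[:,:,::-1])
E
```

```text
clock: 24.25
tcp_pos: [0.4535, -0.2427, 0.3999]
ee_rot: [[1.0, 0.001, 0.001], [0.001, -1.0, -0.001], [0.001, 0.001, -1.0]]
ft_force: [-0.5, -0.4, 0.1]
opening: 0.0876
grip_force: 0.0
clock: 25.25
tcp_pos: [0.2505, -0.6061, 0.3966]
ee_rot: [[1.0, -0.005, -0.002], [-0.005, -1.0, 0.0], [-0.002, -0.0, -1.0]]
ft_force: [0.7, 0.9, 0.6]
opening: 0.0878
grip_force: 0.0
```

View pics/c.png

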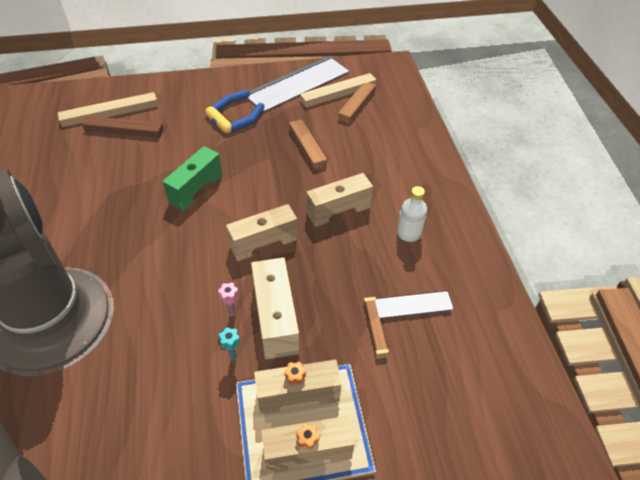

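View pics/d.png

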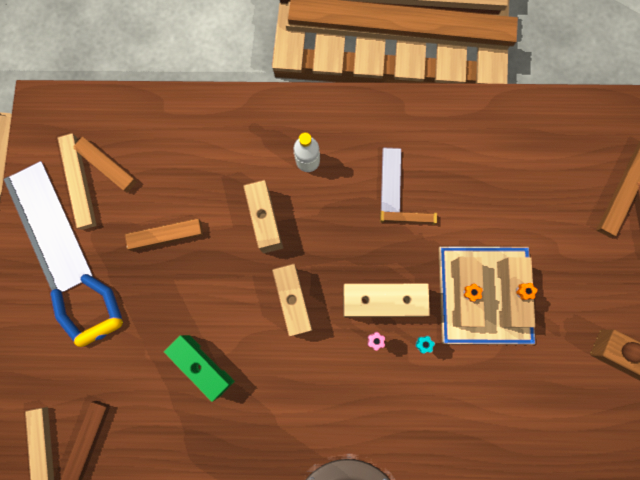

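Both clamps stand on the board with bolts in them (top px 474,292 and 528,291; side px 295,371 and 308,434). B and D stand empty where they were, and the glue, square and offcut have not moved. I'll check the numbers next.

Run:
```python
from h import *
T,S=snapshot('top'),snapshot('side')
for k,a,b,r in(('A',(474,292),(295,371),6),('C',(528,290),(307,434),6),('B',(262,213),(340,188),8),('D',(292,299),(262,222),8)):
    print(k,tri(dark(T,*a,r)[0],dark(S,*b,r)[0]))
```

```text
A (array([ 0.4506668 , -0.24057232,  0.10613581]), np.float64(0.0009382885267077335))
C (array([ 0.45483211, -0.34723751,  0.10634326]), np.float64(0.00039368268703181383))
B (array([0.61379592, 0.18994084, 0.06782395]), np.float64(0.00018756335973073185))
D (array([0.43390641, 0.12219273, 0.067588  ]), np.float64(0.0006087499775521705))
```

Both knob tops are at 0.106, so both bolts are home, and B and D have not moved.

```bash
python3 -c "
from station import *
print(sign_off())"
```

```text
the job is handed in; nothing more can be done
None
```

The job is handed in: the two drilled-through clamps stand on the kit board with their bolts fully home (checked from two camera views), and the two part-drilled clamps stand empty where they were, with the bystanders undisturbed.

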